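# Set the photometer pointer and hold its shutter open

## Robot

A 6-joint arm with a two-finger parallel gripper is mounted at the origin on the work surface. World frame = base frame: x ahead of the robot, y to its left, z up, the work surface at z = 0. Lengths are in mm, angles in rad, forces in N, time in s.
With the tool pointing down it reaches from about 250 to 775 mm from the base axis. Payload 4 kg.
Tool frame: the origin (TCP) lies on the centre line of the jaws, within the pads' length; the fingertips stand 8 mm ahead of it and the grasp point (between the pads) lies 11 mm behind it (arm.tips_ahead is the distance from the TCP to the fingertips, in mm); z points along the fingers, y is the direction in which the jaws open and shut (so a half turn about z gives the same grasp; the last joint's range is limited). The gripper opens to 85 mm and grips with 20 to 120 N. Pads are 22 mm wide; open, the fingers measure 114 mm over their backs; the gripper's body (76 mm by 85 mm) begins 54 mm behind the grasp point. The pads swing forward as they close: fully open they stand 13 mm farther back than shut.
Start: joints at [1.225, 0.087, 1.371, -0, 1.684, -0.103], TCP at [132.24, 533.882, 239.341] pointing down, gripper open.
Joint ranges: [-3.1, 3.1], [-0.76, 2.03], [0.27, 2.55], [-1.08, 4.22], [0.17, 2.65], [-2.57, 2.57]. Speed limits (rad/s): [2.79, 2.79, 3.14, 3.14, 3.14, 3.14].

## Interface

Orientations are given as a rotation vector (axis times angle).
In Python, from cell import arm, imaging gives the robot as it stands.
- The arm moves only by the tool play_rows, never from a script. Its argument "commands" is a list of rows, each an object with "dp": the shift along the tool's x, y, z scaled (see below), a list of three; "turn": the turn, a rotation vector about the tool's x, y, z scaled (see below), a list of three; "claw": the opening, from -1 (shut) to 1 (fully open). In form: [{"dp": [x, y, z], "turn": [wx, wy, wz], "claw": claw}, ...]. A call has exactly 10 rows; each row shifts and turns the commanded pose from where the row before left it, along the tool's axes as they then stand; what a row does not reach is not made up. The controller multiplies each number of a shift by 750 mm and each number of a turn by 2 rad. A row lasts 1/10 s, in which the tool goes at most 50 mm and 8.59 degrees, less where a joint would pass 70% of its speed; a pose out of reach is approached as far as the arm can. A call with a number of a shift or a turn outside -1 to 1 is refused whole. A call with a gripper value outside its range is refused whole. The fingers move at their own pace and stop on an object; the grip force is fixed at half the most. Time passes only in rows, so rows that do not move let the fingers close, or fill a call up. It gives the time, the measured TCP pose, the force and the opening at its end, in the units of the state.
- arm.get_obs(): the state, without advancing time (a new reading comes with each control period).
- imaging.capture(name): name is "scene" or "side" or "wrist"; returns a dict with "img" (420x560x3 uint8, red, green, blue), "camera_matrix" (3x3 intrinsics, pixels), "xyz" and "rotation" of the camera in the world. Camera axes: x right, y up, looking along -z (the intrinsics and any distortion apply to the point x, -y, -z); pixel columns grow to the right and rows downward; lengths in mm; the calibration is good to about 2 mm. A picture is of the moment at which its call begins. There is no depth.
- arm.close_job(): hands the job in, once; it reports no verdict.
The state is a dict: "clock": time; "joints": joint angles; "joint_velocities": joint speeds; "tau": joint torques, N m; "position": TCP position; "orientation": TCP orientation; "contact_force": force on the tool from outside, world axes, zero at the start; "ft_torque": the same for the moment, N m; "gripper_width": finger opening in mm.
Only numpy, scipy, OpenCV 4.12 (cv2) and the standard library are available. Lean on these libraries where they do the work, as an engineer would, in place of code of your own. Each camera call takes 0.05 s, during which the arm holds its last target. There are 200 camera calls.

## Task

Ready the bench photometer for a reading: turn its knob bit by bit until the sliding pointer on the scale stands in line with the blade-shaped index mark (ignore the round stud). Then take the spring-loaded shutter arm by its upright pin, swing it all the way round to its stop and keep it there: finish while still holding the arm against the stop, with the pointer still on the mark. Leave the glassware and other things on and around the photometer where they are.

Things in the scene. Friction and masses are not known exactly. Their poses are not given: they have to be found in the camera images.
- photometer: Bench filter photometer, fixed: low white box 260 mm deep (its x), 360 wide (its y), flat top 85 mm above the bench. Origin: centre of its underside; x points to its rear, away from the robot (yaw within 0.3 rad), y to its left, z up. On top: a display hump (12 mm high) at the rear and in front of it an aluminium scale plate (58 x 150 mm, 12 high, long side along y).
- knob_grip (a point): Centre of the grip of the black knob on the left part of the photometer's top, on the knob's vertical axis, 37 mm above the photometer's top. The grip is an upright bar 42 mm long, 14 mm thick, 32 mm tall (16 mm above and below this point) on a disc 44 mm wide; pinch it across its 14 mm.
- knob (a joint): Knob angle in rad, 0 to 6.28, growing clockwise seen from above. At 0 the grip bar lies along the photometer's x axis, and it turns with the knob. It stays where it is left (friction about 0.06 N m). Each rad clockwise moves the pointer 18 mm to the photometer's right (-y), counterclockwise to the left.
- pointer_tip (a point): Tip of the sliding pointer driven by the knob: a dark metal blade 4 mm wide, 24 mm long, on the front side of the scale, pointing to the rear (photometer +x). It slides along the photometer's y axis only. Read-out, not to be pushed.
- index_mark: The index mark, fixed on the rear side of the scale: a dark metal blade 4 mm wide, 24 long, with a 16 mm wide square foot, pointing to the front (photometer -x). Origin under its tip on the scale plate, axes as the photometer's. It stands left or right of the pointer at the start; aligned means both blades in line, tip to tip: the same y in the photometer's frame.
- round_stud: A plain round dark stud, 12 mm wide, 9 tall, fixed on the rear side of the scale on the other side of the pointer: not the index mark, to be ignored. Its origin is 17 mm in front of the stud's centre.
- shutter_pivot (a point): Vertical pivot axis of the shutter arm, on the right part of the photometer's top, 24 mm above the top (the arm's mid-height); fixed.
- shutter_pin (a point): Point on the axis of the upright steel pin at the free end of the shutter arm, 23 mm below the pin's top and 57 mm above the photometer's top. The pin is 12 mm in diameter, 53 mm tall above the arm, 90 mm from the pivot; it moves with the arm. The arm's upper face lies 27 mm above the photometer's top; a black shutter disc hangs under its middle.
- shutter (a joint): Angle of the flat steel shutter arm (12 mm wide, 5 thick), rad: 0 at rest, pointing to the photometer's front (190 degrees counterclockwise from its +x, from above); grows counterclockwise, the pin swinging out to the photometer's right, to the firm stop at 1.05. A spring drives it back to 0 (4 N at the pin at rest, 8 N at the stop). Rest and stop pegs beside it: 31 mm tall, 60 from the pivot.
- vial: Bystander: a capped amber vial (22 mm wide, 45 tall) standing on the photometer's top at its far right corner; loose. Origin at the centre of its underside.
- cuvette_tray: Bystander: a small open white tray (36 x 24 x 22 mm) on the photometer's top near its front edge; loose. Origin at the centre of its underside.
- reagent_big: Bystander: a large amber bottle (72 mm wide, 165 tall) on the left of the bench; loose. Origin at the centre of its underside.
- reagent_small: Bystander: a smaller amber bottle (52 mm wide, 120 tall) on the left of the bench; loose. Origin at the centre of its underside.
- beaker: Bystander: a glass beaker (72 mm wide, 90 tall) on the right of the bench; loose. Origin at the centre of its underside.
- dish: Bystander: a flat glass dish (90 mm wide, 16 tall) on the right of the bench; loose. Origin at the centre of its underside.
- tube_rack: Bystander: a metal rack of stoppered test tubes (60 x 160 x 114 mm) on the right of the bench; loose. Origin at the centre of its underside.

How it is judged:
By the outcome, as a careful person would: the job done as asked, in the order asked, and still so for the second after the job is handed in, while the arm keeps its last pose, push and grip.
It also fails if it takes over 58 s, if anything falls off the work surface, if the arm or the gripper's body presses on something with over 40 N, if the wrist force passes 120 N, or if a joint passes its speed limit or range.

## Working session

There is one attempt and no reset: what is moved stays moved. The work goes in short steps, Python scripts to look and compute and a tool call to move; the robot and the scene stay as the last step left them, time stands still between calls to the robot, and variables do not carry over. Pictures are saved under pics/ and viewed, about 8 in all and at most 12, crops included, and the job is handed in when it is done.

Besides the shell and the picture viewer there is one more tool, called by a JSON object that holds its "api" and its "payload". play_rows: Moves the arm, as the interface text tells. Shifts and turns lie within -1 to 1; 1 stands for 750 mm of shift or 2 rad of turn. Its arguments: {"type":"object","properties":{"commands":{"type":"array"}},"required":["commands"]}

```bash
ls; mkdir -p pics; cat > h.py <<'E'
import numpy as np, cv2
from cell import arm, imaging
from scipy.spatial.transform import Rotation as R
def rot(r):
    r=np.array(r,float); return r if r.shape==(3,3) else R.from_rotvec(r).as_matrix()
def cap(name,save):
    c=imaging.capture(name); cv2.imwrite('pics/'+save+'.png',c['img'][:,:,::-1])
    np.savez('pics/'+save+'.npz',img=c['img'],K=c['camera_matrix'],t=c['xyz'],R=rot(c['rotation'])); return c
def load(s): return np.load('pics/'+s+'.npz')
def proj(c,P):
    p=(np.atleast_2d(P)-c['t'])@c['R']; p=p*[1,-1,-1]; q=p@np.array(c['K']).T; return q[:,:2]/q[:,2:]
def ray(c,uv):
    d=np.linalg.inv(c['K'])@[uv[0],uv[1],1]; d=c['R']@(d*[1,-1,-1]); return np.array(c['t']),d/np.linalg.norm(d)
def onz(c,uv,z):
    t,d=ray(c,uv); return t+d*(z-t[2])/d[2]
def tri(*obs):
    A=np.zeros((3,3));b=np.zeros(3)
    for c,uv in obs:
        t,d=ray(c,uv);M=np.eye(3)-np.outer(d,d);A+=M;b+=M@t
    p=np.linalg.solve(A,b); return p,[np.linalg.norm(proj(c,p)[0]-uv) for c,uv in obs]
E
python3 - <<'E'
from h import *
o=arm.get_obs(); print(o)
for n in ['scene','side','wrist']:
    c=imaging.capture(n); print(n,c.keys(),c['xyz'],c['rotation'],c['camera_matrix'])
    cap(n,n+'0')
a=load('scene0')['img'];b=load('side0')['img']
E
```

```text
pics
{'clock': 0.0, 'joints': array([ 1.22490524e+00,  8.79841753e-02,  1.37230709e+00,  1.65619621e-06,
        1.68358958e+00, -1.03096295e-01]), 'joint_velocities': array([ 0.00107261,  0.00100607,  0.00108614,  0.00026801, -0.00070492,
        0.00200549]), 'tau': array([-1.47404204e-03, -3.51878500e+01, -3.13265598e+01, -4.07326497e-04,
        1.11115267e-02,  2.55222233e-06]), 'position': array([132.06348465, 533.40307729, 238.09635503]), 'orientation': array([-0.38038269, -3.1179626 ,  0.00350295]), 'contact_force': array([ 0.56557546, -0.21404488, -0.23731083]), 'ft_torque': array([0.04670899, 0.04707684, 0.03407629]), 'gripper_width': 85.34975181105587}
scene dict_keys(['img', 'camera_matrix', 'xyz', 'rotation']) [1256.16676503  244.39372109  798.00802861] [0.59084193 0.77604499 1.76860421] [[382.93731892   0.         279.76670827]
 [  0.         382.93731892 205.83578011]
 [  0.           0.           1.        ]]
side dict_keys(['img', 'camera_matrix', 'xyz', 'rotation']) [ 204.7444029  -817.34087447  808.17466574] [ 0.89375988 -0.15610588 -0.3600866 ] [[433.74212405   0.         286.26227593]
 [  0.         433.74212405 203.06577848]
 [  0.           0.           1.        ]]
wrist dict_keys(['img', 'camera_matrix', 'xyz', 'rotation']) [ 54.73919469 552.33084486 373.86371581] [-0.26795714 -0.20735163  1.3173267 ] [[332.41686576   0.         281.6455245 ]
 [  0.         332.41686576 210.39106511]
 [  0.           0.           1.        ]]
```

View pics/scene0.png

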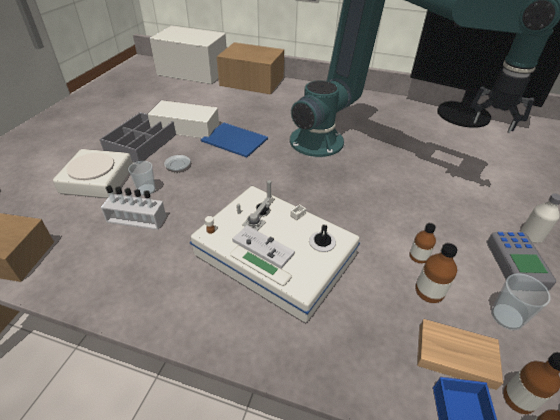

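View pics/side0.png

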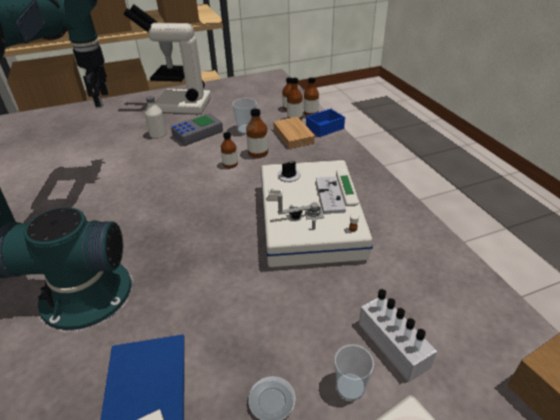

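Scene view: photometer at about (275,245), with the knob near (322,237) and the shutter pin near (268,190). The side view shows the same parts at (315,210), knob (289,170). I'll enlarge both.

```bash
python3 - <<'E'
import cv2
a=cv2.imread('pics/scene0.png')[178:318,185:365]; b=cv2.imread('pics/side0.png')[150:270,255:375]
cv2.imwrite('pics/sc1.png',cv2.resize(a,None,fx=4.4,fy=4.2,interpolation=cv2.INTER_CUBIC)[:600,:800] if 0 else cv2.resize(a,None,fx=4,fy=4,interpolation=cv2.INTER_CUBIC))
cv2.imwrite('pics/si1.png',cv2.resize(b,None,fx=5,fy=5,interpolation=cv2.INTER_CUBIC))
E
```

```text
(no output)
```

View pics/sc1.png

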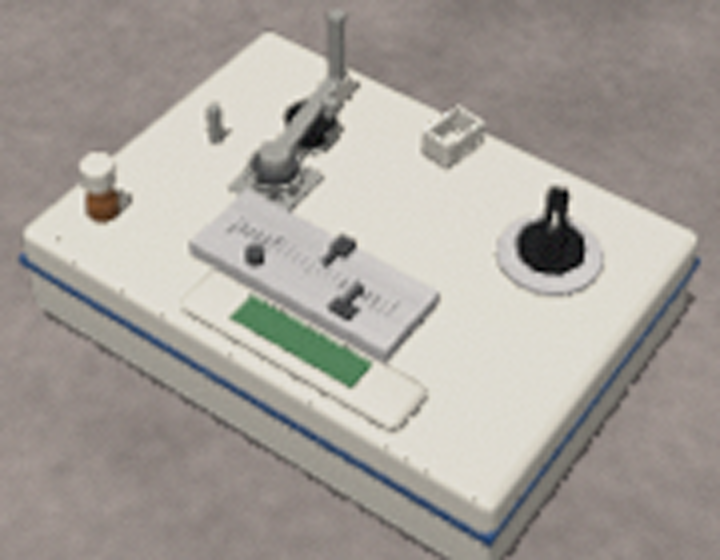

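View pics/si1.png

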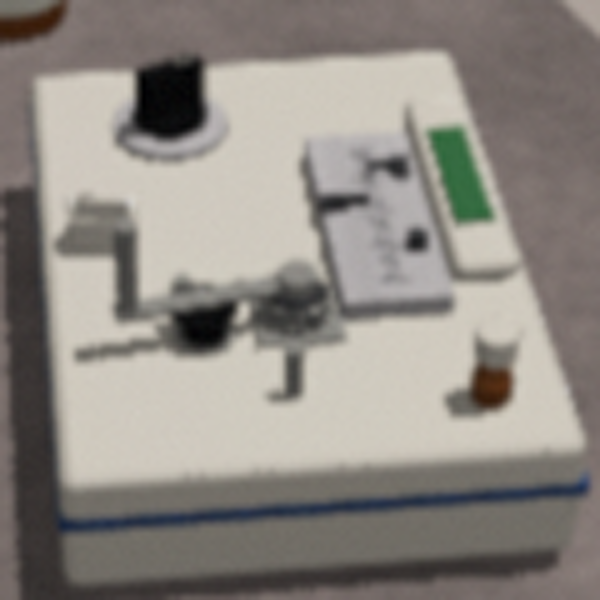

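```bash
cat >> h.py <<'E'
def fitbox(views,z=85):
    from scipy.optimize import least_squares
    C=np.array([[-130,-180],[-130,180],[130,180],[130,-180]],float)
    def f(p):
        c,s=np.cos(p[2]),np.sin(p[2]); P=C@np.array([[c,s],[-s,c]])+p[:2]
        P=np.c_[P,np.full(4,p[3])]
        return np.concatenate([(proj(v,P)-uv).ravel() for v,uv in views])
    r=least_squares(f,[500,0,0,85],loss='soft_l1'); return r.x,r.fun
def toW(p,q): # photometer -> world
    c,s=np.cos(p[2]),np.sin(p[2]); q=np.atleast_2d(q); return np.c_[q[:,0]*c-q[:,1]*s+p[0],q[:,0]*s+q[:,1]*c+p[1],q[:,2]]
def toP(p,w):
    c,s=np.cos(p[2]),np.sin(p[2]); d=np.atleast_2d(w)-[p[0],p[1],0]; return np.c_[d[:,0]*c+d[:,1]*s,-d[:,0]*s+d[:,1]*c,d[:,2]]
E
python3 - <<'E'
from h import *
A=load('scene0');B=load('side0')
a=lambda u,v:np.array([u/4+185-.4,v/4+178-.4]); b=lambda u,v:np.array([u/5+255-.4,v/5+150-.4])
p,e=fitbox([(A,[a(268,30),a(698,238),a(490,515),a(22,240)]),(B,[b(68,490),b(35,78),b(448,52),b(585,448)])])
print(p.round(3),e.round(1))
for n,u,v in [('knobtop',a(557,188),b(170,62)),('knobdiscc',a(550,250),b(170,130)),('pintop',a(337,14),b(124,225)),('pinbot',a(337,75),b(128,315)),('pivottop',a(275,155),b(300,272)),('ptr',a(333,260),b(366,200)),('mark',a(355,290),b(362,163)),('vial',a(97,160),b(496,340)),('tray',a(455,130),b(98,215))]:
    w,r=tri((A,u),(B,v)); print(n,w.round(1),np.round(r,1),toP(p,w).round(1))
E
```

```text
[ 6.04483e+02  3.48790e+01 -2.92000e-01  8.06110e+01] [-0.2  0.3  1.8 -0.2  1.2  0.7 -1.3 -1.1 -1.2  0.1 -0.8  0.1  1.   0.1
  2.2  0.7]
knobtop [582.6 149.6 138.5] [1.3 1.2] [[-54.  103.6 138.5]]
knobdiscc [584.7 152.2  87.9] [0.5 0.4] [[-52.7 106.7  87.9]]
pintop [493.  -21.7 165.8] [0.3 0.3] [[-90.5 -86.3 165.8]]
pinbot [492.2 -22.8 110.5] [0.2 0.2] [[-90.9 -87.5 110.5]]
pivottop [584.9 -31.6 115.1] [0.4 0.4] [[  0.3 -69.3 115.1]]
ptr [650.5  29.4 102. ] [0.6 0.5] [[ 45.6   7.9 102. ]]
mark [665.   53.5 103.4] [1.7 1.5] [[ 52.6  35.2 103.4]]
vial [ 641.6 -130.7  129.1] [0.2 0.2] [[  83.2 -147.9  129.1]]
tray [511.   69.  103.9] [0.2 0.2] [[-99.3   5.7 103.9]]
```

```bash
cat >> h.py <<'E'
def go(pos,n,yaw=None,o=None):
    """rows: dp (scaled) per row in tool axes, and turn about tool z to reach yaw (world angle of tool y)"""
    o=o or arm.get_obs(); M=rot(o['orientation']); d=M.T@(np.array(pos)-o['position'])
    y=np.arctan2(M[1,1],M[0,1]); print('at',o['position'].round(1),'yaw',round(y,3),'tilt',M[:2,2].round(3),'F',np.round(o['contact_force'],1),'w',round(o['gripper_width'],1),'t',o['clock'])
    print('mm tool',d.round(1),'dp/row',(d/750/n).round(4)); 
    if yaw is not None: print('turn z tot scaled',round((y-yaw)/2,4), 'down fix',)
E
python3 - <<'E'
from h import *
go([583,151,245],14,-1.863)
c=imaging.capture('wrist'); M=rot(arm.get_obs()['orientation']); print((M.T@rot(c['rotation'])).round(2))
E
```

```text
at [132.2 533.7 238.9] yaw 1.328 tilt [-0.    -0.001] F [-0.5 -0.3  0.4] w 85.1 t 0.3
mm tool [-529.6 -263.1   -6. ] dp/row [-0.0504 -0.0251 -0.0006]
turn z tot scaled 1.5955 down fix
[[ 0.    0.95  0.31]
 [ 1.   -0.    0.  ]
 [ 0.    0.31 -0.95]]
```

{"api": "play_rows", "payload": {"commands": [{"dp":[-0.0504,-0.0251,-0.0006],"turn":[0,0,0],"claw":1},{"dp":[-0.0504,-0.0251,-0.0006],"turn":[0,0,0],"claw":1},{"dp":[-0.0504,-0.0251,-0.0006],"turn":[0,0,0],"claw":1},{"dp":[-0.0504,-0.0251,-0.0006],"turn":[0,0,0],"claw":1},{"dp":[-0.0504,-0.0251,-0.0006],"turn":[0,0,0],"claw":1},{"dp":[-0.0504,-0.0251,-0.0006],"turn":[0,0,0],"claw":1},{"dp":[-0.0504,-0.0251,-0.0006],"turn":[0,0,0],"claw":1},{"dp":[-0.0504,-0.0251,-0.0006],"turn":[0,0,0],"claw":1},{"dp":[-0.0504,-0.0251,-0.0006],"turn":[0,0,0],"claw":1},{"dp":[-0.0504,-0.0251,-0.0006],"turn":[0,0,0],"claw":1}]}}

```text
clock: 1.35
position: [455.0, 258.9, 244.0]
orientation: [0.381, 3.118, 0.001]
contact_force: [0.8, 1.2, -0.5]
gripper_width: 85.2
```

{"api": "play_rows", "payload": {"commands": [{"dp":[-0.0504,-0.0251,-0.0006],"turn":[0,0,0],"claw":1},{"dp":[-0.0504,-0.0251,-0.0006],"turn":[0,0,0],"claw":1},{"dp":[-0.0504,-0.0251,-0.0006],"turn":[0,0,0],"claw":1},{"dp":[-0.0504,-0.0251,-0.0006],"turn":[0,0,0],"claw":1},{"dp":[0,0,0],"turn":[0,0,0],"claw":1},{"dp":[0,0,0],"turn":[0,0,0],"claw":1},{"dp":[0,0,0],"turn":[0,0,0],"claw":1},{"dp":[0,0,0],"turn":[0,0,0],"claw":1},{"dp":[0,0,0],"turn":[0,0,0],"claw":1},{"dp":[0,0,0],"turn":[0,0,0],"claw":1}]}}

```text
clock: 2.35
position: [582.1, 151.6, 246.0]
orientation: [0.378, 3.118, 0.0]
contact_force: [-0.4, 0.4, -0.3]
gripper_width: 85.8
```

```bash
python3 - <<'E'
from h import *
go([583,151,245],14,-1.863); print(arm.get_obs()['joints'].round(3))
c=cap('wrist','w1')
cv2.imwrite('pics/w1b.png',cv2.resize(c['img'][:,:,::-1],(800,600),interpolation=cv2.INTER_CUBIC))
E
```

```text
at [582.1 151.6 246. ] yaw 1.329 tilt [0.001 0.   ] F [-0.4  0.4 -0.3] w 85.8 t 2.35
mm tool [-1.  -0.4  1. ] dp/row [-0.0001 -0.      0.0001]
turn z tot scaled 1.5962 down fix
[ 0.16   0.201  1.229  0.     1.711 -1.169]
```

View pics/w1b.png

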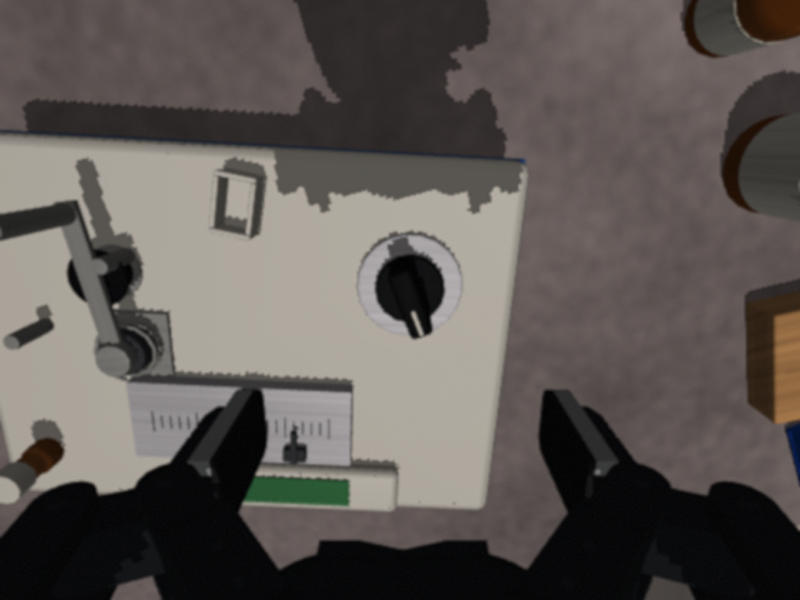

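The wrist view shows the knob disc at (410,287), with its bar tilted and the white line at (415,322). The index blade is at (294,440). The finger hides the pointer.

```bash
python3 - <<'E'
from h import *
i=load('w1')['img'][155:245,245:335,::-1]
i=np.clip((i/255.)**.5*255,0,255).astype(np.uint8)
cv2.imwrite('pics/k1.png',cv2.resize(i,(540,540),interpolation=cv2.INTER_CUBIC))
E
```

```text
(no output)
```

View pics/k1.png

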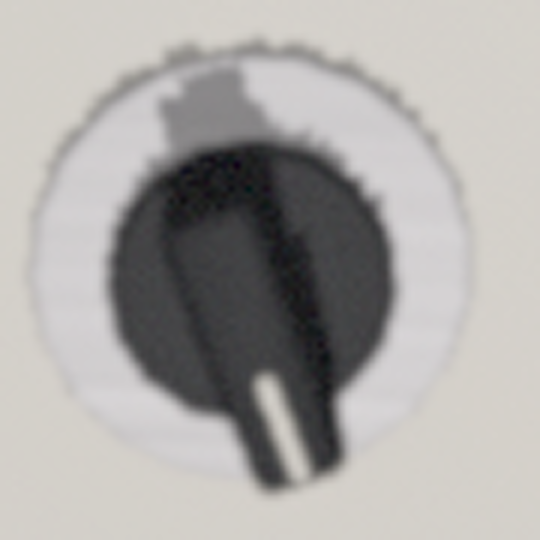

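```bash
python3 - <<'E'
from h import *
A=load('scene0');B=load('side0');W=load('w1')
a=lambda u,v:np.array([u/4+185-.4,v/4+178-.4]); b=lambda u,v:np.array([u/5+255-.4,v/5+150-.4])
k=lambda u,v:np.array([u/6+245-.4,v/6+155-.4]); w=lambda u,v:np.array([u*.7-.15,v*.7-.15])
# photometer from scene+side+wrist edges
e=[onz(W,w(*q),85) for q in [(20,132),(525,161),(484,508)]]; print(np.round(e,1), np.arctan2(*(e[1]-e[0])[[1,0]])-np.pi/2)
s=[onz(W,w(*q),97) for q in [(130,380),(352,380),(352,464),(137,456)]];
p=np.array([604.5,34.9,-.292,85])
print('scale',np.round(s,1),toP(p,s).round(1), 'yaw',np.arctan2(*(s[1]-s[0])[[1,0]])-np.pi/2)
for n,q1,q2 in [('line',(265,378),(303,480)),('left',(172,240),(260,485)),('right',(260,215),(325,465))]:
    P=[onz(W,k(*q),138) for q in (q1,q2)];d=P[1]-P[0]; print(n,np.round(P,1),'world ang',np.arctan2(d[1],d[0]),np.hypot(*d[:2]))
print('top c',onz(W,k(254,354),138).round(1),'disc c',onz(W,k(252,280),85+21).round(1),onz(W,k(252,280),85+10).round(1),'plate c',onz(W,k(250,265),85).round(1))
for n,u,v in [('line end',k(303,480),None)]: pass
print('mark tip', [onz(W,w(294,427),z).round(1) for z in (97,103)], 'foot',onz(W,w(294,453),97).round(1))
print('pinbase etc',tri((A,a(337,14)),(B,b(124,225)),)[0])
print('knob top tri',tri((W,k(254,354)),(A,a(557,190)),(B,b(170,64))))
print('pivot tri',tri((W,w(113,360)),(A,a(275,155)),(B,b(300,272))))
E
```

```text
[[443.3 -46.6  85. ]
 [530.3 239.1  85. ]
 [775.1 167.7  85. ]] -0.29559035434580694
scale [[605.1 -41.6  97. ]
 [640.4 102.   97. ]
 [704.2  84.   97. ]
 [661.6 -61.3  97. ]] [[ 22.6 -73.1  97. ]
 [ 15.1  74.6  97. ]
 [ 81.3  75.8  97. ]
 [ 82.4 -75.7  97. ]] yaw -0.24072462523167681
line [[588.6 155.  138. ]
 [603.6 156.6 138. ]] world ang 0.10330105562973041 15.083019599715326
left [[567.8 147.9 138. ]
 [602.9 151.  138. ]] world ang 0.08603234668137727 35.24090914225063
right [[567.3 159.5 138. ]
 [602.2 159.9 138. ]] world ang 0.011617439273309587 34.91302805923232
top c [585.  154.4 138. ] disc c [584.6 154.7 106. ] [587.8 154.1  95. ] plate c [588.3 153.8  85. ]
mark tip [array([665.6,  53.4,  97. ]), array([662.2,  55.8, 103. ])] foot [685.7  46.9  97. ]
pinbase etc [493.01613416 -21.70325513 165.78617211]
knob top tri (array([584.06349903, 151.93703324, 136.9398486 ]), [np.float64(3.5529270990409882), np.float64(1.4485531655602621), np.float64(1.3810814747202453)])
pivot tri (array([584.21287842, -32.09878115, 115.16836797]), [np.float64(1.0408183282315644), np.float64(0.49986369054761143), np.float64(0.40887515953144504)])
```

{"api": "play_rows", "payload": {"commands": [{"dp":[-0.0003,0,0],"turn":[0,0,0.0704],"claw":1},{"dp":[0,0,0],"turn":[0,0,0.0704],"claw":1},{"dp":[0,0,0],"turn":[0,0,0.0704],"claw":1},{"dp":[0,0,0],"turn":[0,0,0.0704],"claw":1},{"dp":[0,0,0],"turn":[0,0,0.0704],"claw":1},{"dp":[0,0,0],"turn":[0,0,0.0704],"claw":1},{"dp":[0,0,0],"turn":[0,0,0.0704],"claw":1},{"dp":[0,0,0],"turn":[0,0,0.0704],"claw":1},{"dp":[0,0,0],"turn":[0,0,0.0704],"claw":1},{"dp":[0,0,0],"turn":[0,0,0.0704],"claw":1}]}}

```text
clock: 3.4
position: [582.6, 151.0, 245.7]
orientation: [2.314, 2.125, 0.0]
contact_force: [0.2, 0.3, 0.1]
gripper_width: 85.7
```

{"api": "play_rows", "payload": {"commands": [{"dp":[0,0,0],"turn":[0,0,0.0704],"claw":1},{"dp":[0,0,0],"turn":[0,0,0.0704],"claw":1},{"dp":[0,0,0],"turn":[0,0,0.0704],"claw":1},{"dp":[0,0,0],"turn":[0,0,0.0704],"claw":1},{"dp":[0,0,0],"turn":[0,0,0.0704],"claw":1},{"dp":[0,0,0],"turn":[0,0,0.0704],"claw":1},{"dp":[0,0,0],"turn":[0,0,0.0704],"claw":1},{"dp":[0,0,0],"turn":[0,0,0.0704],"claw":1},{"dp":[0,0,0],"turn":[0,0,0.0704],"claw":1},{"dp":[0,0,0],"turn":[0,0,0.0704],"claw":1}]}}

```text
clock: 4.4
position: [582.6, 151.0, 245.7]
orientation: [-3.139, -0.122, -0.0]
contact_force: [-0.4, 0.5, 0.2]
gripper_width: 85.2
```

```bash
python3 - <<'E'
from h import *
go([585,153.5,119],8,-1.486); print(arm.get_obs()['joints'].round(3))
c=cap('wrist','w2')
i=c['img'][:,:,::-1]; i=np.clip((i/255.)**.6*255,0,255).astype(np.uint8)
cv2.imwrite('pics/w2b.png',cv2.resize(i,(800,600),interpolation=cv2.INTER_CUBIC))
E
```

```text
at [582.6 151.  245.7] yaw -1.493 tilt [0. 0.] F [-0.4  0.5  0.2] w 85.2 t 4.4
mm tool [  2.6  -2.3 126.7] dp/row [ 0.0004 -0.0004  0.0211]
turn z tot scaled -0.0037 down fix
[0.159 0.202 1.229 0.    1.711 1.653]
```

View pics/w2b.png

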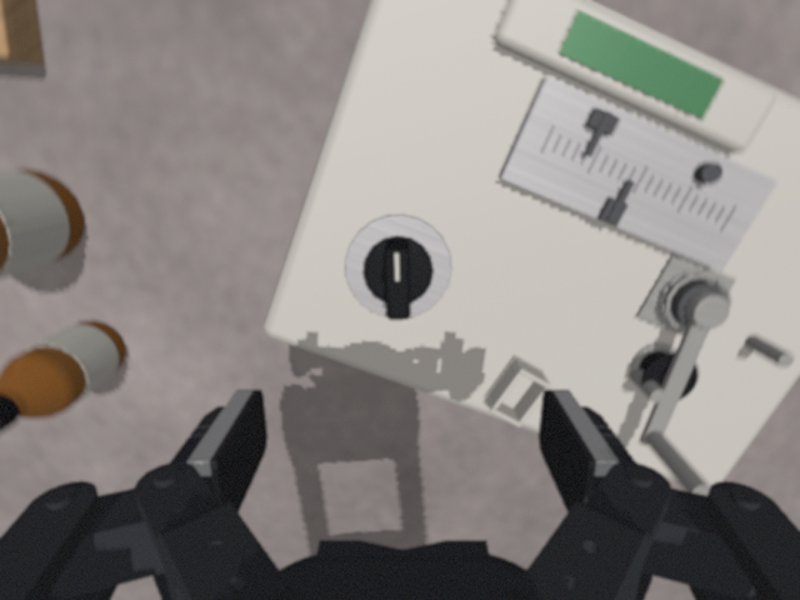

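The second wrist view shows the bar upright in the image at x≈397. The mark tip is at (587,157), the pointer tip at (629,183) and the stud at (708,173).

```bash
python3 - <<'E'
from h import *
W=load('w1');V=load('w2'); w=lambda u,v:np.array([u*.7-.15,v*.7-.15])
k=lambda u,v:np.array([u/6+245-.4,v/6+155-.4])
# knob plate (circle) centre and line ends, two wrist views
print('plate',tri((W,k(250,265)),(V,w(398,265))))
print('line end1',tri((W,k(265,378)),(V,w(397,281))),'end2',tri((W,k(303,480)),(V,w(396,254))))
s=np.array([onz(V,w(*q),97) for q in [(543,80),(499,181),(735,268),(777,183)]]); c=s.mean(0)
d=(s[2]-s[1])+(s[3]-s[0]); e=(s[0]-s[1])+(s[3]-s[2]); print('scale c',c,'yaw',np.arctan2(-d[1],-d[0])-np.pi/2,np.arctan2(e[1],e[0]),np.linalg.norm(s[2]-s[1]))
y=-.293
for z in (100,103):
    P=np.array([onz(V,w(*q),z) for q in [(587,157),(600,118),(629,183),(612,212)]])
    ly=-P[:,0]*np.sin(y)+P[:,1]*np.cos(y); print(z,P.round(1),ly.round(1),'d tip',ly[0]-ly[2],'d foot',ly[1]-ly[3])
print('pin top',[onz(V,w(697,482),165)],'pivot',tri((W,w(113,360)),(V,w(709,305))))
# pin axis: top & base
E
```

```text
plate (array([588.72496559, 153.76824648,  83.60944202]), [np.float64(0.020266164328393756), np.float64(0.02055061155896406)])
line end1 (array([591.16165751, 154.34318477, 130.40878522]), [np.float64(0.29945721782566315), np.float64(0.3060642491478329)]) end2 (array([606.31351508, 155.99668542, 131.19144033]), [np.float64(0.2876063717873077), np.float64(0.3044333808582952)])
scale c [653.12641847  16.63377181  97.        ] yaw -0.2750261352693717 -0.2372597258158082 157.3433739513346
100 [[663.7  51.9 100. ]
 [684.7  48.8 100. ]
 [651.4  24.9 100. ]
 [634.3  31.2 100. ]] [241.4 244.5 212.  213. ] d tip 29.350446851792867 d foot 31.43505773908504
103 [[663.7  53.  103. ]
 [684.4  50.  103. ]
 [651.5  26.3 103. ]
 [634.6  32.5 103. ]] [242.4 245.5 213.4 214.4] d tip 29.03712924740873 d foot 31.099486800958545
pin top [array([499.97303446, -17.4350007 , 165.        ])] pivot (array([584.9394987 , -35.42575407, 110.099378  ]), [np.float64(1.0840885089773116), np.float64(1.125672195261964)])
```

{"api": "play_rows", "payload": {"commands": [{"dp":[0.0062,-0.0032,0.0211],"turn":[0,0,-0.008],"claw":1},{"dp":[0,0,0.0211],"turn":[0,0,0],"claw":1},{"dp":[0,0,0.0211],"turn":[0,0,0],"claw":1},{"dp":[0,0,0.0211],"turn":[0,0,0],"claw":1},{"dp":[0,0,0.0211],"turn":[0,0,0],"claw":1},{"dp":[0,0,0.0211],"turn":[0,0,0],"claw":1},{"dp":[0,0,0.0211],"turn":[0,0,0],"claw":0.0},{"dp":[0,0,0.0211],"turn":[0,0,0],"claw":0.0},{"dp":[0,0,0],"turn":[0,0,0],"claw":0},{"dp":[0,0,0],"turn":[0,0,0],"claw":0}]}}

```text
clock: 5.45
position: [586.8, 153.7, 118.0]
orientation: [3.138, 0.158, -0.003]
contact_force: [0.3, -1.0, 0.8]
gripper_width: 42.4
```

```bash
python3 - <<'E'
from h import *
go([587,153.8,119],1,-1.476)
c=cap('wrist','w3')
i=c['img'][:,:,::-1]; i=np.clip((i/255.)**.6*255,0,255).astype(np.uint8)
cv2.imwrite('pics/w3b.png',cv2.resize(i,(800,600),interpolation=cv2.INTER_CUBIC))
E
```

```text
at [586.8 153.7 118. ] yaw -1.47 tilt [-0.002 -0.   ] F [ 0.3 -1.   0.8] w 42.4 t 5.45
mm tool [ 0.2 -0.1 -1. ] dp/row [ 0.0003 -0.0002 -0.0013]
turn z tot scaled 0.003 down fix
```

View pics/w3b.png

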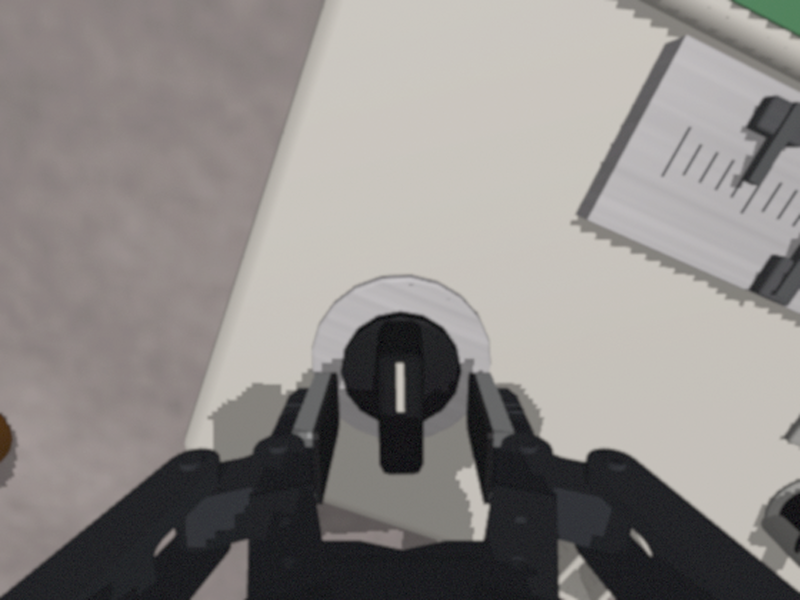

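The bar is centred between the jaws: bar x≈400, pads at 325 and 478. I'll close on it.

{"api": "play_rows", "payload": {"commands": [{"dp":[0,0,0],"turn":[0,0,0],"claw":-1},{"dp":[0,0,0],"turn":[0,0,0],"claw":-1},{"dp":[0,0,0],"turn":[0,0,0],"claw":-1},{"dp":[0,0,0],"turn":[0,0,0],"claw":-1},{"dp":[0,0,0],"turn":[0,0,0],"claw":-1},{"dp":[0,0,0],"turn":[0,0,-0.02],"claw":-1},{"dp":[0,0,0],"turn":[0,0,-0.03],"claw":-1},{"dp":[0,0,0],"turn":[0,0,-0.05],"claw":-1},{"dp":[0,0,0],"turn":[0,0,0],"claw":-1},{"dp":[0,0,0],"turn":[0,0,0],"claw":-1}]}}

```text
clock: 6.5
position: [587.8, 154.2, 120.4]
orientation: [-3.105, -0.468, -0.004]
contact_force: [-1.3, 3.0, 5.7]
gripper_width: 12.3
```

```bash
python3 - <<'E'
from h import *
go([587,153.8,119],1,-1.476);o=arm.get_obs();print(o['ft_torque'])
E
```

```text
at [587.8 154.2 120.4] yaw -1.271 tilt [0.002 0.001] F [-1.3  3.   5.7] w 12.3 t 6.5
mm tool [-0.9  0.1  1.4] dp/row [-0.0012  0.0002  0.0019]
turn z tot scaled 0.1023 down fix
[0.48952165 0.1014926  0.09693112]
```

{"api": "play_rows", "payload": {"commands": [{"dp":[0,0,0],"turn":[0,0,-0.06],"claw":-1},{"dp":[0,0,0],"turn":[0,0,-0.06],"claw":-1},{"dp":[0,0,0],"turn":[0,0,-0.06],"claw":-1},{"dp":[0,0,0],"turn":[0,0,-0.06],"claw":-1},{"dp":[0,0,0],"turn":[0,0,-0.06],"claw":-1},{"dp":[0,0,0],"turn":[0,0,-0.06],"claw":-1},{"dp":[0,0,0],"turn":[0,0,-0.06],"claw":-1},{"dp":[0,0,0],"turn":[0,0,-0.06],"claw":-1},{"dp":[0,0,0],"turn":[0,0,-0.06],"claw":-1},{"dp":[0,0,0],"turn":[0,0,0],"claw":-1}]}}

```text
clock: 7.5
position: [588.4, 153.8, 120.5]
orientation: [2.423, 1.997, 0.005]
contact_force: [0.3, 2.5, 5.9]
gripper_width: 12.6
```

```bash
python3 - <<'E'
from h import *
go([587,153.8,119],1,-1.476);o=arm.get_obs();print(o['ft_torque'],o['joints'].round(2))
A=cap('scene','s4');B=cap('side','d4');W=cap('wrist','w4')
P=[[660,45,100]]
a=A['img'][235:265,235:305]; b=B['img'][165:215,310:360]
def g(i,s): return cv2.resize(i[:,:,::-1],s,interpolation=cv2.INTER_CUBIC)
im=np.zeros((600,800,3),np.uint8); im[:240,:560]=g(a,(560,240)); im[240:600,:360]=g(b,(360,360)); im[240:600,360:800]=g(W['img'],(440,360))
cv2.imwrite('pics/m4.png',im)
E
```

```text
at [588.4 153.8 120.5] yaw -0.192 tilt [0.004 0.001] F [0.3 2.5 5.9] w 12.6 t 7.5
mm tool [-0.3 -1.4  1.5] dp/row [-0.0003 -0.0018  0.0019]
turn z tot scaled 0.6421 down fix
[ 0.31110984 -0.19161043  0.07069822] [0.16 0.26 1.41 0.   1.47 0.35]
```

View pics/m4.png

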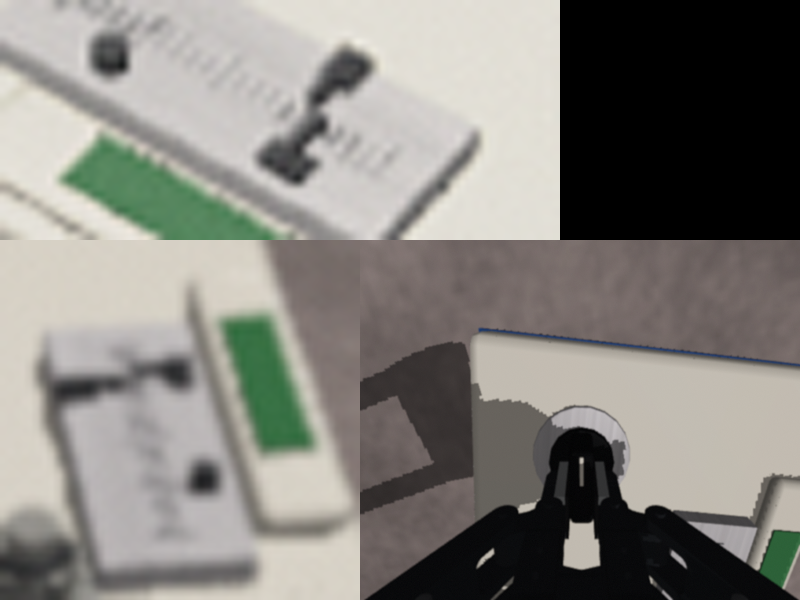

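```bash
cat >> h.py <<'E'
p0=np.array([604.5,34.0,-.293,85])
def rect(c,z=101,x=(12,92),y=(-80,80),s=5):
    X=np.arange(x[1],x[0],-1/s);Y=np.arange(y[1],y[0],-1/s)   # rows: rear at top; cols: left at left
    g=np.stack(np.meshgrid(X,Y,indexing='ij'),-1).reshape(-1,2)
    q=proj(c,toW(p0,np.c_[g,np.full(len(g),z)])).astype(np.float32).reshape(len(X),len(Y),2)
    return cv2.remap(np.array(c['img']),q[...,0],q[...,1],cv2.INTER_CUBIC),X,Y
def cents(c,z=101,th=75):
    im,X,Y=rect(c,z); g=cv2.cvtColor(im,cv2.COLOR_RGB2GRAY).astype(float); out=[]
    wt=np.clip(150-g,0,None); wt[wt<150-th-25]*=0.0
    for i in range(0,len(X),10):
        r=wt[i:i+10].sum(0); 
        n,l=cv2.connectedComponents((r>250).astype(np.uint8)[None]); l=l[0]
        out.append((round(X[i]-1,1),[(round(float((r*Y)[l==k].sum()/r[l==k].sum()),2),int((l==k).sum())) for k in range(1,n) if 5<(l==k).sum()<140]))
    return im,out
E
python3 - <<'E'
from h import *
ims=[]
for n in ['w2','s4','d4']:
    im,o=cents(load(n)); ims.append(im); print(n); [print('  ',*r) for r in o if r[1]]
m=np.vstack(ims)[:,:,::-1]; print(m.shape); cv2.imwrite('pics/r4.png',cv2.resize(m,(400*1,600)) if 0 else cv2.resize(m,(400,600)))
E
```

```text
w2
   81.0 [(-23.6, 7), (-29.49, 12)]
   75.0 [(35.69, 82), (-35.99, 21)]
   73.0 [(36.03, 85), (-34.74, 61)]
   71.0 [(36.14, 86), (-33.96, 76)]
   69.0 [(36.06, 85), (-33.36, 81)]
   67.0 [(75.9, 6), (36.39, 84), (-32.73, 79)]
   65.0 [(75.84, 7), (37.0, 71), (-32.12, 70)]
   63.0 [(75.9, 6), (35.48, 30), (-31.38, 50)]
   61.0 [(75.9, 6), (35.3, 26), (-31.69, 29)]
   59.0 [(75.91, 8), (35.55, 31)]
   57.0 [(75.88, 8), (35.57, 30)]
   55.0 [(75.98, 7), (35.39, 27)]
   53.0 [(76.0, 7), (35.72, 29)]
   51.0 [(76.0, 7), (36.95, 15)]
   49.0 [(76.0, 7), (5.7, 21)]
   47.0 [(76.09, 8), (5.66, 33)]
   45.0 [(76.0, 7), (5.7, 33)]
   43.0 [(76.0, 7), (5.95, 35)]
   41.0 [(76.04, 9), (6.05, 35)]
   39.0 [(76.09, 8), (5.88, 33)]
   37.0 [(76.1, 8), (5.91, 54)]
   35.0 [(76.1, 8), (6.67, 69)]
   33.0 [(76.1, 8), (6.8, 70)]
   31.0 [(76.19, 7), (6.86, 69)]
   29.0 [(76.2, 7), (6.97, 70)]
   27.0 [(76.18, 9), (6.96, 70)]
   25.0 [(76.1, 8), (6.85, 69)]
   23.0 [(75.3, 6), (6.66, 72)]
   19.0 [(17.31, 8), (12.14, 40), (-42.25, 42), (-50.6, 13), (-56.77, 30), (-63.1, 31)]
   17.0 [(-40.17, 13), (-
[... 1004 characters left out ...]

   73.0 [(38.83, 70)]
   71.0 [(37.64, 88), (-28.41, 70)]
   69.0 [(37.22, 93), (-29.21, 84)]
   67.0 [(37.39, 88), (-29.72, 86)]
   65.0 [(38.01, 75), (-30.88, 76)]
   63.0 [(39.37, 52), (-32.49, 52)]
   61.0 [(40.38, 34)]
   59.0 [(40.68, 26)]
   57.0 [(40.44, 27)]
   55.0 [(39.83, 33)]
   53.0 [(39.04, 29)]
   47.0 [(33.3, 29)]
   45.0 [(33.06, 39)]
   43.0 [(33.01, 43)]
   41.0 [(33.16, 40)]
   39.0 [(33.33, 38)]
   37.0 [(32.81, 48)]
   35.0 [(32.0, 58)]
   33.0 [(31.4, 64)]
   31.0 [(31.16, 66)]
   29.0 [(31.12, 68)]
   27.0 [(30.97, 70)]
   25.0 [(30.73, 72)]
   23.0 [(30.17, 76)]
   21.0 [(29.19, 85)]
   19.0 [(27.33, 105)]
   17.0 [(17.41, 13)]
   13.0 [(-67.47, 46)]
(1200, 800, 3)
```

View pics/r4.png

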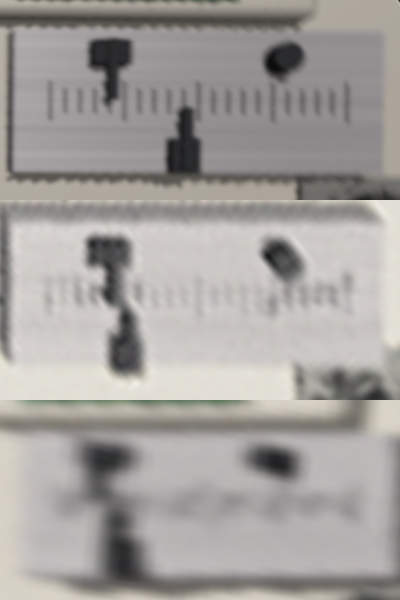

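The rectified views agree: mark at y≈35.4 and pointer at ≈29.4, so about 6 mm (0.34 rad) is left.

{"api": "play_rows", "payload": {"commands": [{"dp":[0,0,0],"turn":[0,0,-0.04],"claw":-1},{"dp":[0,0,0],"turn":[0,0,-0.04],"claw":-1},{"dp":[0,0,0],"turn":[0,0,-0.04],"claw":-1},{"dp":[0,0,0],"turn":[0,0,-0.03],"claw":-1},{"dp":[0,0,0],"turn":[0,0,-0.015],"claw":-1},{"dp":[0,0,0],"turn":[0,0,0],"claw":-1},{"dp":[0,0,0],"turn":[0,0,0],"claw":-1},{"dp":[0,0,0],"turn":[0,0,0],"claw":-1},{"dp":[0,0,0],"turn":[0,0,0],"claw":-1},{"dp":[0,0,0],"turn":[0,0,0],"claw":-1}]}}

```text
clock: 8.65
position: [588.6, 153.8, 120.4]
orientation: [2.064, 2.365, 0.005]
contact_force: [1.7, 2.2, 4.5]
gripper_width: 12.7
```

```bash
cat >> h.py <<'E'
def delta(c):
    im,o=cents(c); m=[];q=[]
    for x,r in o:
        for v in r[1:] if 0 else r:
            if 0<v[0]<60:
                if 53<=x<=62: m.append(v[0])
                if 39<=x<=47: q.append(v[0])
    return np.median(m).round(2),np.median(q).round(2),(np.median(m)-np.median(q)).round(2)
E
python3 - <<'E'
from h import *
print([ (n,delta(load(n))) for n in ['w2','s4','d4']])
print(delta(cap('scene','s5')),delta(cap('side','d5'))); go([587,153.8,119],1)
E
```

```text
[('w2', (np.float64(35.55), np.float64(5.88), np.float64(29.67))), ('s4', (np.float64(35.53), np.float64(29.42), np.float64(6.11))), ('d4', (np.float64(40.38), np.float64(33.16), np.float64(7.22)))]Traceback (most recent call last):
  File "<stdin>", line 3, in <module>
  File "h.py", line 54, in delta
    im,o=cents(c); m=[];q=[]
         ~~~~~^^^
  File "h.py", line 46, in cents
    im,X,Y=rect(c,z); g=cv2.cvtColor(im,cv2.COLOR_RGB2GRAY).astype(float); out=[]
           ~~~~^^^^^
  File "h.py", line 43, in rect
    q=proj(c,toW(p0,np.c_[g,np.full(len(g),z)])).astype(np.float32).reshape(len(X),len(Y),2)
      ~~~~^^^^^^^^^^^^^^^^^^^^^^^^^^^^^^^^^^^^^^
  File "h.py", line 11, in proj
    p=(np.atleast_2d(P)-c['t'])@c['R']; p=p*[1,-1,-1]; q=p@np.array(c['K']).T; return q[:,:2]/q[:,2:]
                        ~^^^^^
KeyError: 't'
```

```bash
python3 - <<'E'
from h import *
cap('side','d5')
print(delta(load('s5')),delta(load('d5'))); go([587,153.8,119],1)
E
```

```text
(np.float64(35.59), np.float64(35.27), np.float64(0.32)) (np.float64(40.36), np.float64(38.38), np.float64(1.98))
at [588.6 153.8 120.5] yaw 0.136 tilt [0.004 0.001] F [1.3 2.7 4.5] w 12.5 t 8.75
mm tool [ 0.2 -1.6  1.5] dp/row [ 0.0003 -0.0021  0.002 ]
```

{"api": "play_rows", "payload": {"commands": [{"dp":[0,0,0],"turn":[0,0,0],"claw":0.2},{"dp":[0,0,0],"turn":[0,0,0],"claw":0.2},{"dp":[0,0,0],"turn":[0,0,0],"claw":0.2},{"dp":[0,0,-0.01],"turn":[0,0,0],"claw":0.2},{"dp":[0,0,-0.03],"turn":[0,0,0],"claw":0.2},{"dp":[0,0,-0.03],"turn":[0,0,0],"claw":1},{"dp":[0,0,-0.03],"turn":[0,0,0.07],"claw":1},{"dp":[0,0,-0.03],"turn":[0,0,0.07],"claw":1},{"dp":[0,0,-0.03],"turn":[0,0,0.07],"claw":1},{"dp":[0,0,-0.01],"turn":[0,0,0.07],"claw":1}]}}

```text
clock: 9.75
position: [588.2, 153.6, 250.5]
orientation: [2.641, 1.697, 0.008]
contact_force: [0.1, -0.1, -0.4]
gripper_width: 85.5
```

{"api": "play_rows", "payload": {"commands": [{"dp":[0,0,0],"turn":[0,0,0.07],"claw":1},{"dp":[0,0,0],"turn":[0,0,0.07],"claw":1},{"dp":[0,0,0],"turn":[0,0,0.07],"claw":1},{"dp":[0,0,0],"turn":[0,0,0.07],"claw":1},{"dp":[0,0,0],"turn":[0,0,0.07],"claw":1},{"dp":[0,0,0],"turn":[0,0,0.07],"claw":1},{"dp":[0,0,0],"turn":[0,0,0.07],"claw":1},{"dp":[0,0,0],"turn":[0,0,0.04],"claw":1},{"dp":[0,0,0],"turn":[0,0,0],"claw":1},{"dp":[0,0,0],"turn":[0,0,0],"claw":1}]}}

```text
clock: 10.75
position: [587.2, 153.5, 246.7]
orientation: [3.138, 0.142, 0.0]
contact_force: [-0.7, 0.1, 0.1]
gripper_width: 85.0
```

```bash
python3 - <<'E'
from h import *
for n in ('wrist','scene','side'): cap(n,n[0]+'_6')
L=load('w_6'); cap
im,o=cents(L); [print('  ',*r) for r in o if r[1] and 22<r[0]<77]
print(delta(load('w_6')),delta(load('s_6'))); cap('side','side6'); print(delta(load('side6'))); go([582.6,151,246],1,-1.49)
i=L['img'][:,:,::-1]; i=np.clip((i/255.)**.6*255,0,255).astype(np.uint8)
cv2.imwrite('pics/w6b.png',cv2.resize(i,(800,600),interpolation=cv2.INTER_CUBIC))
E
```

```text
75.0 [(76.91, 8), (36.78, 85), (-34.14, 51)]
   73.0 [(76.99, 9), (37.03, 87), (-33.07, 73)]
   71.0 [(76.86, 9), (37.05, 87), (-32.54, 81)]
   69.0 [(76.81, 9), (36.97, 86), (-32.11, 82)]
   67.0 [(76.89, 10), (37.5, 85), (-31.64, 76)]
   65.0 [(77.0, 9), (38.03, 64), (-30.95, 64)]
   63.0 [(76.99, 9), (36.23, 29), (-30.28, 43)]
   61.0 [(76.82, 9), (36.17, 28), (-31.28, 17)]
   59.0 [(76.81, 9), (36.51, 32)]
   57.0 [(76.89, 10), (36.33, 29)]
   55.0 [(76.96, 10), (36.21, 27)]
   53.0 [(76.99, 9), (36.96, 28)]
   51.0 [(76.82, 9), (37.54, 13)]
   49.0 [(76.81, 9), (35.39, 28)]
   47.0 [(76.91, 10), (35.3, 29)]
   45.0 [(77.0, 9), (35.7, 32)]
   43.0 [(76.99, 9), (35.83, 31)]
   41.0 [(76.99, 11), (35.56, 28)]
   39.0 [(76.87, 10), (35.74, 33)]
   37.0 [(76.9, 10), (36.01, 64)]
   35.0 [(76.99, 9), (36.29, 67)]
   33.0 [(76.98, 9), (36.28, 67)]
   31.0 [(76.85, 9), (36.29, 67)]
   29.0 [(76.86, 10), (36.33, 68)]
   27.0 [(76.91, 10), (36.27, 67)]
   25.0 [(76.91, 10), (36.13, 68)]
   23.0 [(75.75, 11), (56.8, 11), (50.8, 15), (45.0, 7), (36.09, 77), (24.41, 15), (17.79, 9), (10.71, 14), (5.1, 8), (-1.9, 8), (-8.0, 23), (-14.78, 23), (-21.77, 23), (-28.65, 24), (-40.49, 69), (-55.64, 81)]
(np.float64(36.33), np.float64(35.7), np.float64(0.63)) (np.float64(40.37), np.float64(38.21), np.float64(2.16))
(np.float64(40.48), np.float64(38.28), np.float64(2.2))
at [587.2 153.5 246.6] yaw -1.481 tilt [0. 0.] F [-0.3  0.5 -1. ] w 85.2 t 10.95
mm tool [-4.8  2.1  0.6] dp/row [-0.0064  0.0028  0.0008]
turn z tot scaled 0.0043 down fix
```

View pics/w6b.png

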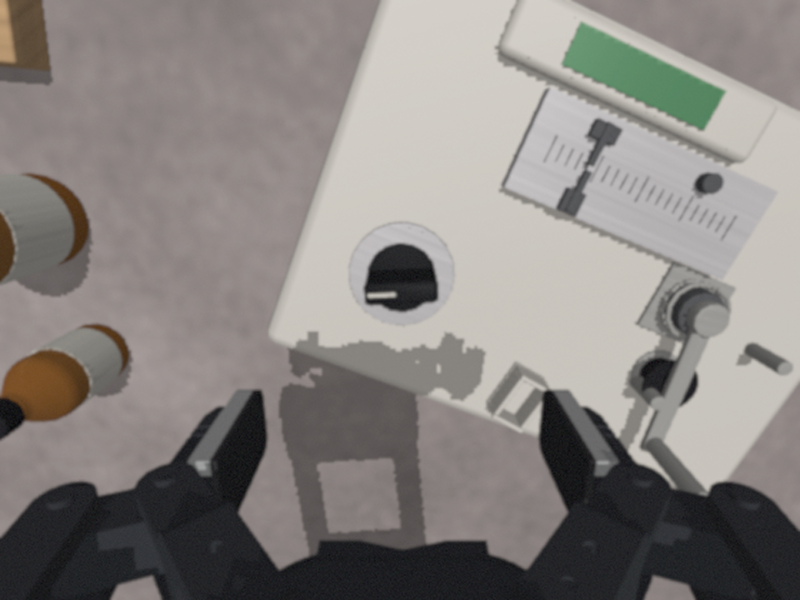

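The blades now stand in line: tips near (588,165), foot offset about 0.6 mm. Next is the shutter pin.

```bash
python3 - <<'E'
from h import *
go([494,-22,230],7,-1.69)
E
```

```text
at [587.2 153.5 246.6] yaw -1.481 tilt [0. 0.] F [-0.3  0.5 -1. ] w 85.2 t 10.95
mm tool [-108.5  166.5   16.6] dp/row [-0.0207  0.0317  0.0032]
turn z tot scaled 0.1043 down fix
```

{"api": "play_rows", "payload": {"commands": [{"dp":[-0.0207,0.0317,0.0032],"turn":[0,0,0],"claw":1},{"dp":[-0.0207,0.0317,0.0032],"turn":[0,0,0],"claw":1},{"dp":[-0.0207,0.0317,0.0032],"turn":[0,0,0],"claw":1},{"dp":[-0.0207,0.0317,0.0032],"turn":[0,0,0],"claw":0.2},{"dp":[-0.0207,0.0317,0.0032],"turn":[0,0,0],"claw":0.2},{"dp":[-0.0207,0.0317,0.0032],"turn":[0,0,0],"claw":0.2},{"dp":[-0.0207,0.0317,0.0032],"turn":[0,0,0],"claw":0.2},{"dp":[0,0,0],"turn":[0,0,0.052],"claw":0.2},{"dp":[0,0,0],"turn":[0,0,0.052],"claw":0.2},{"dp":[0,0,0],"turn":[0,0,0],"claw":0.2}]}}

```text
clock: 11.95
position: [493.6, -22.2, 229.9]
orientation: [-3.136, 0.187, -0.0]
contact_force: [0.4, 0.2, -0.4]
gripper_width: 51.3
```

```bash
python3 - <<'E'
from h import *
go([494,-22,131],6,-1.69)
c=cap('wrist','w7'); L=load('w7'); print(proj(L,[[494,-22,165],[494,-22,112]])/.7)
i=L['img'][:,:,::-1]; cv2.imwrite('pics/w7b.png',cv2.resize(i,(800,600),interpolation=cv2.INTER_CUBIC))
E
```

```text
at [493.6 -22.2 229.9] yaw -1.69 tilt [0. 0.] F [ 0.4  0.2 -0.4] w 51.3 t 11.95
mm tool [ 0.4 -0.2 98.9] dp/row [ 0.0001 -0.      0.022 ]
turn z tot scaled -0.0 down fix
[[400.33853435 328.99910281]
 [400.68651794 294.23748716]]
```

View pics/w7b.png

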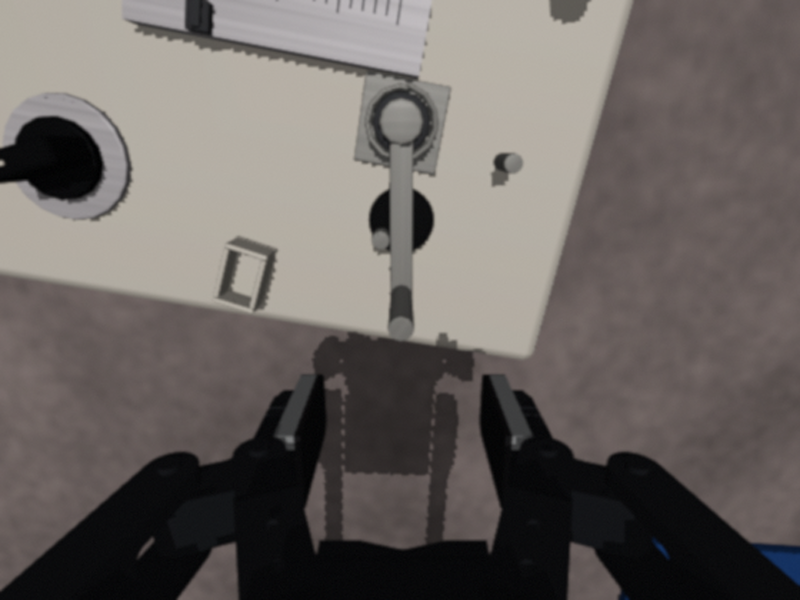

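The pin top shows at (400,327), within 2 px of the prediction (400,329), so I'll descend and grip.

{"api": "play_rows", "payload": {"commands": [{"dp":[0.0019,0,0.022],"turn":[0,0,0],"claw":0.2},{"dp":[0,0,0.022],"turn":[0,0,0],"claw":0.2},{"dp":[0,0,0.022],"turn":[0,0,0],"claw":0.2},{"dp":[0,0,0.022],"turn":[0,0,0],"claw":0.2},{"dp":[0,0,0.022],"turn":[0,0,0],"claw":0.2},{"dp":[0,0,0.022],"turn":[0,0,0],"claw":0.2},{"dp":[0,0,0],"turn":[0,0,0],"claw":0.2},{"dp":[0,0,0],"turn":[0,0,0],"claw":0.2},{"dp":[0,0,0],"turn":[0,0,0],"claw":-1},{"dp":[0,0,0],"turn":[0,0,0],"claw":-1}]}}

```text
clock: 13.0
position: [495.9, -22.1, 132.0]
orientation: [3.136, -0.186, 0.004]
contact_force: [0.1, 1.0, 0.0]
gripper_width: 22.7
```

{"api": "play_rows", "payload": {"commands": [{"dp":[0,0,0],"turn":[0,0,0],"claw":-1},{"dp":[0,0,0],"turn":[0,0,0],"claw":-1},{"dp":[0,0,0],"turn":[0,0,0],"claw":-1},{"dp":[0,0,0],"turn":[0,0,0],"claw":-1},{"dp":[0,0,0],"turn":[0,0,0],"claw":-1},{"dp":[0,0,0],"turn":[0,0,0],"claw":-1},{"dp":[0,0,0],"turn":[0,0,0],"claw":-1},{"dp":[0,0,0],"turn":[0,0,0],"claw":-1},{"dp":[0,0,0],"turn":[0,0,0],"claw":-1},{"dp":[0,0,0],"turn":[0,0,0],"claw":-1}]}}

```text
clock: 14.0
position: [495.8, -21.6, 131.8]
orientation: [-3.135, 0.187, -0.003]
contact_force: [-0.8, 2.9, 5.6]
gripper_width: 10.2
```

```bash
python3 - <<'E'
from h import *
go([495,-22,131],1,-1.69)
# per-row chord of rotating about pivot by dth in tool axes
o=arm.get_obs(); M=rot(o['orientation']); piv=np.array([584.6,-33,0]); r=(o['position']-piv)[:2]; print('radius',np.hypot(*r),'ang',np.arctan2(r[1],r[0]))
for dth in (.1,.05):
    c,s=np.cos(dth),np.sin(dth); d=np.array([[c,-s],[s,c]])@r-r; print(dth,(M.T@[d[0],d[1],0]).round(2),(M.T@[d[0],d[1],0]/750).round(4))
E
```

```text
at [495.8 -21.6 131.8] yaw -1.69 tilt [0.002 0.001] F [-0.8  2.9  5.6] w 10.2 t 14.0
mm tool [-0.7  0.5  0.8] dp/row [-0.001   0.0006  0.0011]
turn z tot scaled 0.0001 down fix
radius 89.55480795448301 ang 3.0140467632709442
0.1 [ 0.37  8.94 -0.01] [ 0.0005  0.0119 -0.    ]
0.05 [ 0.07  4.48 -0.  ] [ 0.0001  0.006  -0.    ]
```

{"api": "play_rows", "payload": {"commands": [{"dp":[0.0005,0.0108,0],"turn":[0,0,-0.045],"claw":-1},{"dp":[0.0005,0.0108,0],"turn":[0,0,-0.045],"claw":-1},{"dp":[0.0005,0.0108,0],"turn":[0,0,-0.045],"claw":-1},{"dp":[0.0005,0.0108,0],"turn":[0,0,-0.045],"claw":-1},{"dp":[0.0005,0.0108,0],"turn":[0,0,-0.045],"claw":-1},{"dp":[0.0005,0.0108,0],"turn":[0,0,-0.045],"claw":-1},{"dp":[0.0005,0.0108,0],"turn":[0,0,-0.045],"claw":-1},{"dp":[0.0005,0.0108,0],"turn":[0,0,-0.045],"claw":-1},{"dp":[0.0005,0.0108,0],"turn":[0,0,-0.045],"claw":-1},{"dp":[0.0005,0.0108,0],"turn":[0,0,-0.045],"claw":-1}]}}

```text
clock: 15.0
position: [520.7, -94.7, 131.8]
orientation: [-2.9, -1.201, -0.002]
contact_force: [-2.6, 7.4, 8.2]
gripper_width: 10.4
```

```bash
cat >> h.py <<'E'
def sh():
    o=arm.get_obs(); r=(o['position']-np.array([584.6,-33,0]))[:2]; a=np.arctan2(r[1],r[0])%(2*np.pi)
    M=rot(o['orientation']); print('r',np.hypot(*r).round(1),'shutter',(a-3.014).round(3),'yaw',np.arctan2(M[1,1],M[0,1]).round(3),'F tool',(M.T@o['contact_force']).round(1),'w',o['gripper_width'].round(1),o['position'].round(1),o['clock'],o['joints'].round(2))
E
python3 -c "
from h import *
sh()"
```

```text
Traceback (most recent call last):
  File "h.py", line 63, in sh
    M=rot(o['orientation']); print('r',np.hypot(*r).round(1),'shutter',(a-3.014).round(3),'yaw',np.arctan2(M[1,1],M[0,1]).round(3),'F tool',(M.T@o['contact_force']).round(1),'w',o['gripper_width'].round(1),o['position'].round(1),o['clock'],o['joints'].round(2))
                                                                                                                                                                                  ^^^^^^^^^^^^^^^^^^^^^^^^
AttributeError: 'float' object has no attribute 'round'
```

{"api": "play_rows", "payload": {"commands": [{"dp":[0.0002,0.006,0],"turn":[0,0,-0.025],"claw":-1},{"dp":[0.0002,0.006,0],"turn":[0,0,-0.025],"claw":-1},{"dp":[0.0002,0.006,0],"turn":[0,0,-0.025],"claw":-1},{"dp":[0,0.0025,0],"turn":[0,0,-0.005],"claw":-1},{"dp":[0,0,0],"turn":[0,0,0],"claw":-1},{"dp":[0,0,0],"turn":[0,0,0],"claw":-1},{"dp":[0,0,0],"turn":[0,0,0],"claw":-1},{"dp":[0,0,0],"turn":[0,0,0],"claw":-1},{"dp":[0,0,0],"turn":[0,0,0],"claw":-1},{"dp":[0,0,0],"turn":[0,0,0],"claw":-1}]}}

```text
clock: 16.0
position: [531.0, -103.7, 131.7]
orientation: [-2.795, -1.423, 0.001]
contact_force: [-6.4, 8.6, 10.1]
gripper_width: 10.3
```

```bash
sed -i "s/o\['gripper_width'\].round(1)/round(o['gripper_width'],1)/" h.py; python3 -c "
from h import *
sh()"
```

```text
r 88.7 shutter 1.05 yaw -0.629 F tool [  3.2 -10.3 -10. ] w 10.3 [ 531.  -103.7  131.7] 16.0 [-0.3   0.12  1.55  0.    1.48  0.33]
```

{"api": "play_rows", "payload": {"commands": [{"dp":[0,0.0027,0],"turn":[0,0,0],"claw":-1},{"dp":[0,0,0],"turn":[0,0,0],"claw":-1},{"dp":[0,0,0],"turn":[0,0,0],"claw":-1},{"dp":[0,0,0],"turn":[0,0,0],"claw":-1},{"dp":[0,0,0],"turn":[0,0,0],"claw":-1},{"dp":[0,0,0],"turn":[0,0,0],"claw":-1},{"dp":[0,0,0],"turn":[0,0,0],"claw":-1},{"dp":[0,0,0],"turn":[0,0,0],"claw":-1},{"dp":[0,0,0],"turn":[0,0,0],"claw":-1},{"dp":[0,0,0],"turn":[0,0,0],"claw":-1}]}}

```text
clock: 17.0
position: [531.0, -103.8, 131.7]
orientation: [-2.791, -1.422, 0.005]
contact_force: [-11.3, 10.2, 12.8]
gripper_width: 10.5
```

```bash
python3 -c "
from h import *
sh()"
```

```text
r 88.7 shutter 1.051 yaw -0.629 F tool [  1.6 -15.3 -12.7] w 10.5 [ 531.  -103.8  131.7] 17.0 [-0.3   0.12  1.55  0.    1.48  0.33]
```

```bash
python3 - <<'E'
from h import *
for n in ('scene','side'):
    cap(n,n+'9'); print(n,delta(load(n+'9')))
A=load('scene0')['img'].astype(int);C=load('scene9')['img'].astype(int);B=load('side0')['img'].astype(int);D=load('side9')['img'].astype(int)
for nm,P in [('tray',(511,69,100)),('vial',(641,-131,115))]:
    for a,c,k in ((A,C,'scene0'),(B,D,'side0')):
        u,v=proj(load(k),[P])[0].round().astype(int); print(nm,k,np.abs(a-c)[v-7:v+8,u-7:u+8].mean().round(1))
sh()
E
```

```text
scene (np.float64(35.62), np.float64(35.34), np.float64(0.28))
side (np.float64(40.64), np.float64(38.89), np.float64(1.75))
tray scene0 7.9
tray side0 31.0
vial scene0 7.4
vial side0 20.5
r 88.7 shutter 1.05 yaw -0.629 F tool [  0.9 -15.6 -12.1] w 10.6 [ 531.  -103.7  131.7] 17.1 [-0.3   0.12  1.55  0.    1.48  0.33]
```

```bash
python3 - <<'E'
from h import *
for k in ('scene','side'):
    a=load(k+'0');c=load(k+'9')
    for nm,P in [('tray',(511,69,100)),('vial',(641,-131,110))]:
        u,v=proj(a,[P])[0].round().astype(int); t=a['img'][v-8:v+9,u-8:u+9]; r=c['img'][v-16:v+17,u-16:u+17]
        m=cv2.matchTemplate(r,t,cv2.TM_CCOEFF_NORMED); print(k,nm,m.max().round(3),np.array(np.unravel_index(m.argmax(),m.shape))-8)
E
```

```text
scene tray 0.998 [0 0]
scene vial 0.999 [0 0]
side tray 0.683 [-1 -2]
side vial 0.999 [0 0]
```

The tray and vial haven't moved (the arm hides the tray in the side view). I'll hand in.

```bash
python3 -c "
from h import *
print(arm.close_job())"
```

```text
the job is handed in; nothing more can be done
None
```

I turned the photometer's knob counterclockwise about 1.6 rad in three steps, so the pointer moved about 29 mm left to the blade mark. I then gripped the shutter arm by its pin, swung it to the stop and handed in at about 17 s, still holding it there.

**Pointer alignment:** the last scene picture put the pointer 0.3 mm from the mark. The near wrist view, taken after I let go of the knob, gave 0.6 mm. The coarse side view disagreed at about 1.8 mm. It had read about 1 mm more than the scene view before, so I trusted the other two and did not correct further.

**Shutter:** the shutter read 1.05 rad. A further 2 mm of push left it in place and raised the force from 10 to 15 N, so it is against the stop with the pin still gripped.

**Other objects:** the scene view shows the tray and vial unmoved, and the side view confirms the vial. The side match for the tray was poor, most likely because the arm was in the way. I did not check the bottles, beaker, dish and rack at the end; the path was planned to stay clear of them.

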